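# Change over the sample trays

## Task

Two pull-out steel trays stand side by side on the bench. First push the empty one, left partly out, fully home; then hook a fingertip behind the upright lip of the tray with the two flasks and draw it out along its rails to its stop. Do not pinch the lips or touch the flasks, keep the flasks standing in their tray, and leave the bottle, beaker and tube rack where they stand.

Things in the scene. Friction and masses are not known exactly. Their poses are not given: they have to be found in the camera images.
- flask_unit: fixed white runner unit of the tray that carries the two flasks: plinth 180 x 158 x 40 mm, aluminium side rails to z 55 mm, box 71 mm tall behind. Origin: centre of the underside, 4 mm above the table, on a mat. -x = the way the tray draws out (towards the robot), +x = home, z up. Tray home: lip x -145 to -137 mm, y +-50 mm, top z 76 mm; pan x -85 to +85 mm.
- empty_unit: fixed white runner unit of the empty tray: plinth 180 x 158 x 40 mm, aluminium side rails to z 55 mm, box 71 mm tall behind. Origin: centre of the underside, 4 mm above the table, on a mat. -x = the way the tray draws out (towards the robot), +x = home, z up. Tray home: lip x -145 to -137 mm, y +-50 mm, top z 76 mm; pan x -85 to +85 mm. Swaps sides with the other.
- flask_tray (a joint): how far the tray with the flasks is drawn out, m: 0 = fully home, 0.090 = at its outer stop (hard stops at both ends). Slides along its unit's -x; about 2 N friction plus light damping (8 N per m/s), no spring, stays where left; tray about 0.5 kg. Starts at 0 to 0.01.
- empty_tray (a joint): how far the empty tray is drawn out, m: 0 = fully home, 0.090 = at its outer stop (hard stops at both ends). Slides along its unit's -x; about 2 N friction plus light damping (8 N per m/s), no spring, stays where left; tray about 0.5 kg. Starts at 0.045 to 0.085.
- flask_tray_floor (a point): centre of the flask tray's pan floor (top face, 50 mm above the table); moves with the tray, axes as the unit's. Steel pan 170 x 140 mm, side and rear walls 20 mm, front wall 12 mm high. A flat tongue 100 mm wide, level with the floor, runs from the pan's front (x -85 mm) to the lip; the 52 mm between lip and pan is free for a fingertip, open above and at the sides.
- empty_tray_floor (a point): centre of the empty tray's pan floor (top face, 50 mm above the table); moves with the tray, axes as the unit's. Steel pan 170 x 140 mm, side and rear walls 20 mm, front wall 12 mm high. A flat tongue 100 mm wide, level with the floor, runs from the pan's front (x -85 mm) to the lip; the 52 mm between lip and pan is free for a fingertip, open above and at the sides.
- flask_lip (a point): middle of the top edge of the upright lip at the front end of the flask tray, 80 mm above the table; moves with the tray, axes as the unit's. The lip is a steel plate 100 mm wide (y), 8 mm thick (x), standing 30 mm above the tongue; its inner face (+x side, hook here to draw out) and outer face (-x side, push here to send home) lie 4 mm either side of this point.
- empty_lip (a point): middle of the top edge of the upright lip at the front end of the empty tray, 80 mm above the table; moves with the tray, axes as the unit's. The lip is a steel plate 100 mm wide (y), 8 mm thick (x), standing 30 mm above the tongue; its inner face (+x side, hook here to draw out) and outer face (-x side, push here to send home) lie 4 mm either side of this point.
- flask1: small stoppered glass conical flask standing loose in the pan of the flask tray, base 51 mm across, 98 mm tall, about 80 g. Origin: centre of its underside.
- flask2: small stoppered glass conical flask standing loose in the pan of the flask tray, base 51 mm across, 98 mm tall, about 80 g. Origin: centre of its underside.
- wash_bottle: bystander: loose white bottle, 64 mm across, 160 mm tall, beside the units (left). Origin: centre of its underside.
- beaker: bystander: loose glass beaker, 64 mm across, 85 mm tall, beside the units (right). Origin: centre of its underside.
- tube_rack: bystander: loose white rack 156 x 55 mm with glass tubes, 107 mm tall, beside the units (right, farther back). Origin: centre of its underside; x along its length.
Mind the look-alikes: they are no part of the job. What is shaped like the flask2 but purple is not meant.

How it is judged:
On the way, in this order (a step that is already met when the one before it is completed fails the run):
1. the empty tray is fully home (within 5 mm) while the flask tray is still in (less than 30 mm out) (value of joint empty_tray below 0.005 m and value of joint flask_tray below 0.03 m), for 0.2 s.
2. the flask tray is drawn out to its stop (within 6 mm) (value of joint flask_tray above 0.084 m), for 0.2 s.
At the end, for the whole second after the job is handed in: the empty tray is home (within 5 mm), the flask tray is at its outer stop (within 6 mm) and at rest, and both flasks stand still and upright (within 0.15 rad) on its pan floor (value of joint empty_tray below 0.005 m and value of joint flask_tray above 0.084 m and velocity of joint flask_tray below 0.01 m/s and angle between each of flask1, flask2's own z axis and vertical below 0.15 rad and linear speed of each of flask1, flask2 below 0.02 m/s and horizontal distance between each of flask1, flask2 and flask_tray_floor below 0.085 m and z of flask1 in the frame of flask_tray_floor between -0.008 and 0.008 m and z of flask2 in the frame of flask_tray_floor between -0.008 and 0.008 m); the robot touches nothing.
It fails at once if a flask is toppled (tilted over 0.5 rad) (angle between any of flask1, flask2's own z axis and vertical above 0.5 rad).
It fails at once if a flask is lifted more than 20 mm off its tray (z of any of flask1, flask2 in the frame of flask_tray_floor above 0.02 m).
It fails at once if the robot touches a flask (over 0.5 N) (contact force between any of the arm, the fingers and flask1 above 0.5 N or contact force between any of the arm, the fingers and flask2 above 0.5 N).
It fails at once if a lip is pinched (the fingers press on its inner and outer faces at once, over 3 N each) ((contact force between the fingers and flask_tray_c6 above 3 N and contact force between the fingers and flask_tray_c7 above 3 N) or (contact force between the fingers and empty_tray_c6 above 3 N and contact force between the fingers and empty_tray_c7 above 3 N)).
It fails at once if the wash bottle, beaker or tube rack is moved more than 25 mm (distance of any of wash_bottle, beaker, tube_rack from where it was at the start of the episode above 0.025 m).
It also fails if it takes over 51 s, if anything falls off the work surface, if the arm or the gripper's body presses on something with over 40 N, if the wrist force passes 120 N, or if a joint passes its speed limit or range.

## Robot

A 6-joint arm with a two-finger parallel gripper is mounted at the origin on the work surface. World frame = base frame: x ahead of the robot, y to its left, z up, the work surface at z = 0. Lengths are in m, angles in rad, forces in N, time in s.
With the tool pointing down it reaches from about 0.35 to 0.725 m from the base axis. Payload 4.3 kg.
Tool frame: the origin (TCP) lies midway between the tips of the shut fingers; the grasp point (between the pads) lies 19 mm behind it; z points along the fingers, y is the line along which they close (so a half turn about z gives the same grasp; the last joint's range is limited). The gripper opens to 85 mm and grips with 20 to 120 N. Pads are 22 mm wide; open, the fingers measure 114 mm over their backs; the gripper's body (76 mm by 85 mm) begins 54 mm behind the grasp point. The pads swing forward as they close: fully open they stand 13 mm farther back than shut.
Start: joints at [-1.275, 0.377, 0.081, 1.274, 0, 1.46], TCP at [0.227, -0.528, 0.195] pointing down, gripper open.
Joint ranges: [-2.72, 2.72], [-0.84, 1.66], [-1.02, 1.22], [-1.77, 2.12], [-1.37, 1.28], [-3.14, 3.14]. Speed limits (rad/s): [2.57, 2.57, 3.14, 3.14, 3.14, 3.14].

## Interface

Orientations are given as [roll, pitch, yaw] about the fixed x, y, z axes, in that order (R = Rz(yaw) Ry(pitch) Rx(roll)).
In Python, from cell import * gives the robot as it stands. The module is installed in compiled form; this text tells all that it offers.
- The arm moves only by the shell command python3 -m pendant 'ROWS' [FORCE]. ROWS is JSON, a list of rows, each a list of 3 entries, a list of its own where there are three numbers: the shift along the tool's x, y, z in cm, then the turn about the tool's z in rad, then the opening, from 0 (shut) to 1 (fully open). In form: [[[tx, ty, tz], twist, grip], ...]. A call has 1 to 8 rows; each row shifts and turns the commanded pose from where the row before left it, along the tool's axes as they then stand; what a row does not reach is not made up. A row lasts 1/12 s, in which the tool goes at most 41.7 mm and 7.16 degrees, less where a joint would pass 70% of its speed; a pose out of reach is approached as far as the arm can. A call is refused whole if a number of a shift passes 4.17 or a number of a turn 0.125, either way. A call with a gripper value outside its range is refused whole. The fingers move at their own pace and stop on an object; FORCE is the grip in N (left out, the last holds). Time passes only in rows, so rows that do not move let the fingers close. It gives the time, the measured TCP pose, the force, the opening and the grip force at its end, in the units of the state.
- sense(): the state, without advancing time (a new reading comes with each control period).
- capture(name): name is "side" or "top" or "wrist"; returns the picture (384x512x3 uint8, blue, green, red); there is no depth.
- get_calibration(name): a dict with "vfov" (degrees; the focal length in pixels is half the picture's height over the tangent of half this angle, whatever the lens; pixels are square), "cx", "cy" (the principal point, pixels), "T" (4x4, takes a point from camera to world coordinates). Camera axes: x right, y down, z forward; pixel columns grow to the right and rows downward; lengths in m; the calibration is good to about 2 mm. A picture is of the moment at which its call begins: read the wrist's pose just before it. get_calibration takes no time and is no camera call; for the wrist camera it gives the pose at the moment of the call.
- close_job(): hands the job in; it is judged then, once.
The state is a dict: "time": time; "qpos": joint angles; "joint_velocities": joint speeds; "tau": joint torques, N m; "eef_pos": TCP position; "orientation": TCP orientation; "wrist_force": force on the tool from outside, world axes, zero at the start; "moment": the same for the moment, N m; "width": finger opening in m; "finger_force": force on a finger pad.
Only numpy, scipy, OpenCV 4.12 (cv2) and the standard library are available. Lean on these libraries where they do the work, as an engineer would, in place of code of your own. Each camera call takes 0.05 s, during which the arm holds its last target. There are 200 camera calls.

## Working session

There is one attempt and no reset: what is moved stays moved. The work goes in short steps, Python scripts to look and compute and a shell command to move; the robot and the scene stay as the last step left them, time stands still between calls to the robot, and variables do not carry over. Pictures are saved under pics/ and viewed, at most 10 in all, crops included, and the job is handed in when it is done.

```bash
mkdir -p pics
python3 - <<'E'
from cell import *
import cv2,numpy as np
s=sense();print(s["time"],s["eef_pos"],s["orientation"],s["width"],s["wrist_force"])
for n in("top","side"):
    im=capture(n);cv2.imwrite(f"pics/{n}0.png",im);c=get_calibration(n);print(n,c["vfov"],c["cx"],c["cy"],np.round(c["T"],4).tolist())
E
```

```text
0.0 [ 0.22677707 -0.52760727  0.19406283] [-3.13959159e+00 -2.08448652e-04  4.05785126e-01] 0.08571983379020497 [ 0.19571366 -0.22133061 -0.10347316]
top 53.861595238631445 259.37214766195524 189.8649165478908 [[-0.0035, -0.9989, 0.0461, 0.5666], [-0.9999, 0.0029, -0.0142, -0.0211], [0.014, -0.0461, -0.9988, 1.13], [0.0, 0.0, 0.0, 1.0]]
side 55.603535296516114 255.61588399498808 187.95441551401413 [[0.9835, -0.1458, 0.1074, 0.5338], [-0.1806, -0.7465, 0.6404, -0.771], [-0.0132, -0.6492, -0.7605, 0.9132], [0.0, 0.0, 0.0, 1.0]]
```

View pics/top0.png

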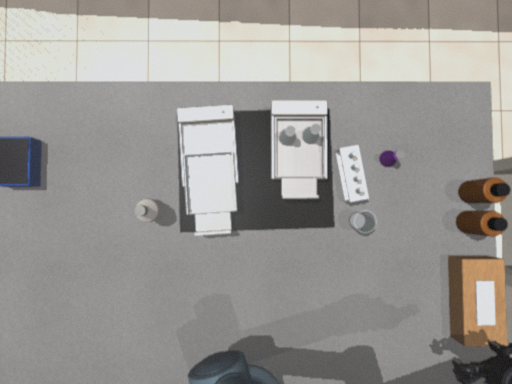

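View pics/side0.png

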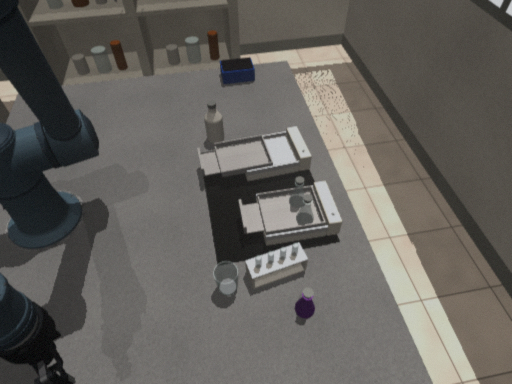

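The top view shows the empty unit on the left, with its lip near (213,234). The flask unit is on the right, lip near (299,198). The bottle is at (147,210), the beaker at (363,222) and the rack at (353,173). I'll enlarge the trays to read the pixels.

Run:
```python
import cv2
im=cv2.imread("pics/top0.png")[90:250,170:340]
cv2.imwrite("pics/crop.png",cv2.resize(im,None,fx=3.75,fy=3.75,interpolation=cv2.INTER_CUBIC))
```

```text
(no output)
```

View pics/crop.png

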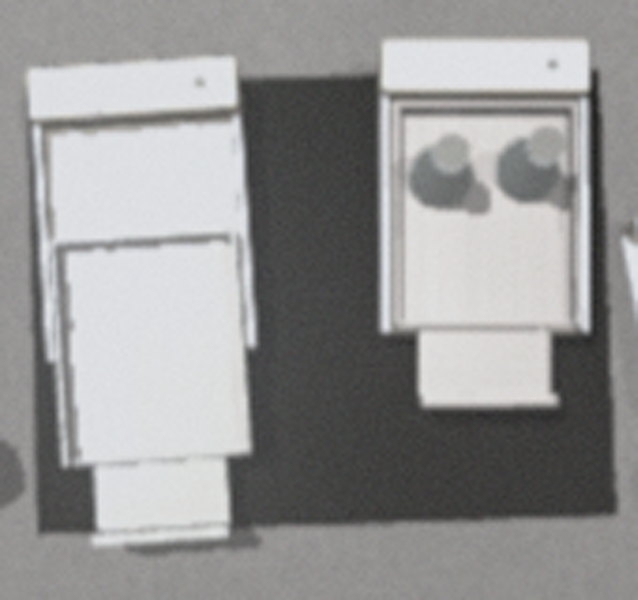

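The enlarged crop shows these features, in crop pixels:
- Empty lip: (92,541)–(229,534)
- Flask lip: (421,404)–(558,401)
- Empty box top: (28,72), (236,57), (238,108), (32,122)
- Flask box top: (382,40), (588,40), (590,95), (382,95)

Next I'll convert these to world coordinates.

```bash
cat > h.py <<'E'
from cell import *
import numpy as np
def w(name,u,v,z,c=None):
    c=c or get_calibration(name);T=np.array(c["T"]);f=192/np.tan(np.radians(c["vfov"]/2))
    d=T[:3,:3]@np.array([(u-c["cx"])/f,(v-c["cy"])/f,1]);o=T[:3,3]
    return (o+d*(z-o[2])/d[2])
E
python3 - <<'E'
from h import *
P=lambda u,v,z:w("top",170+(u+.5)/3.75-.5,90+(v+.5)/3.75-.5,z)[:2]
for n,z,pts in (("elip",.08,[(92,541),(229,534)]),("flip",.08,[(421,404),(558,401)]),("ebox",.075,[(28,72),(236,57),(238,108),(32,122)]),("fbox",.075,[(382,40),(588,40),(590,95),(382,95)]),("erailfront",.059,[(50,360),(252,347)]),("frailfront",.059,[(384,332),(590,332)]),("epanfront",.066,[(65,467),(252,453)])):
    q=np.array([P(*p,z) for p in pts]);e=q[0]-q[1]
    print(n,np.round(q,3).tolist(),"mid",q.mean(0).round(4),"w",np.linalg.norm(e).round(3),"yaw",(np.arctan2(e[1],e[0])-np.pi/2).round(3))
print("bottle",w("top",147,210,.08),"beaker",w("top",363,222,.04))
E
```

```text
elip [[0.494, 0.144], [0.499, 0.044]] mid [0.4962 0.094 ] w 0.101 yaw 0.046
flip [[0.594, -0.099], [0.596, -0.201]] mid [ 0.5949 -0.1496] w 0.102 yaw 0.019
ebox [[0.844, 0.195], [0.856, 0.039], [0.817, 0.037], [0.806, 0.191]] mid [0.8308 0.1154] w 0.156 yaw 0.073
fbox [[0.869, -0.071], [0.869, -0.227], [0.827, -0.228], [0.827, -0.071]] mid [ 0.8477 -0.1494] w 0.156 yaw 0.001
erailfront [[0.629, 0.18], [0.638, 0.028]] mid [0.6333 0.1037] w 0.153 yaw 0.062
frailfront [[0.649, -0.072], [0.649, -0.229]] mid [ 0.649  -0.1508] w 0.157 yaw -0.002
epanfront [[0.548, 0.167], [0.558, 0.027]] mid [0.5531 0.0971] w 0.14 yaw 0.071
bottle [0.56023654 0.27464564 0.08      ] beaker [ 0.52315598 -0.33553143  0.04      ]
```

```bash
python3 -m pendant '[[[0,0,0],0.113,0],[[0,0,0],0.113,0],[[0,0,0],0.113,0],[[1.3,-3,0],0,0],[[1.3,-3,0],0,0],[[1.3,-3,0],0,0],[[1.3,-3,0],0,0],[[1.3,-3,0],0,0]]' 20
python3 -m pendant '[[[1.3,-3,0],0,0],[[1.3,-3,0],0,0],[[1.3,-3,0],0,0],[[1.3,-3,0],0,0],[[1.3,-3,0],0,0],[[1.3,-3,0],0,0],[[1.3,-3,0],0,0],[[1.3,-3,0],0,0]]'
python3 -m pendant '[[[1.3,-3,0],0,0],[[1.3,-3,0],0,0],[[1.3,-3,0],0,0],[[1.3,-3,0],0,0],[[1.3,-3,0],0,0],[[0,0,0],0,0],[[0,0,0],0,0]]'
```

```text
time: 0.77
eef_pos: [0.2818, -0.3725, 0.1945]
orientation: [-3.141, 0.0, 0.066]
wrist_force: [1.1, 0.1, -0.2]
width: 0.0001
finger_force: 0.0
time: 1.43
eef_pos: [0.3695, -0.1262, 0.1948]
orientation: [-3.141, 0.0, 0.066]
wrist_force: [-0.4, -0.5, -0.2]
width: -0.0
finger_force: 0.0
time: 2.02
eef_pos: [0.4242, 0.0273, 0.1946]
orientation: [3.141, 0.001, 0.071]
wrist_force: [0.3, -0.7, -0.4]
width: 0.0003
finger_force: 0.0
```

```bash
python3 -m pendant '[[[1.5,-3.1,0],0,0],[[1.4,-3.1,0],0,0],[[0,0,3.5],0,0],[[0,0,3.5],0,0],[[0,0,3.3],0,0],[[0,0,3],0,0],[[0,0,0],0,0],[[0,0,0],0,0]]'
python3 - <<'E'
from h import *
import cv2
cv2.imwrite("pics/top1.png",cv2.resize(capture("top")[90:290,130:380],None,fx=3,fy=3,interpolation=cv2.INTER_CUBIC))
E
```

```text
time: 2.68
eef_pos: [0.4469, 0.0886, 0.061]
orientation: [3.141, 0.005, 0.065]
wrist_force: [1.2, 0.3, -0.2]
width: -0.0003
finger_force: 0.0
```

View pics/top1.png

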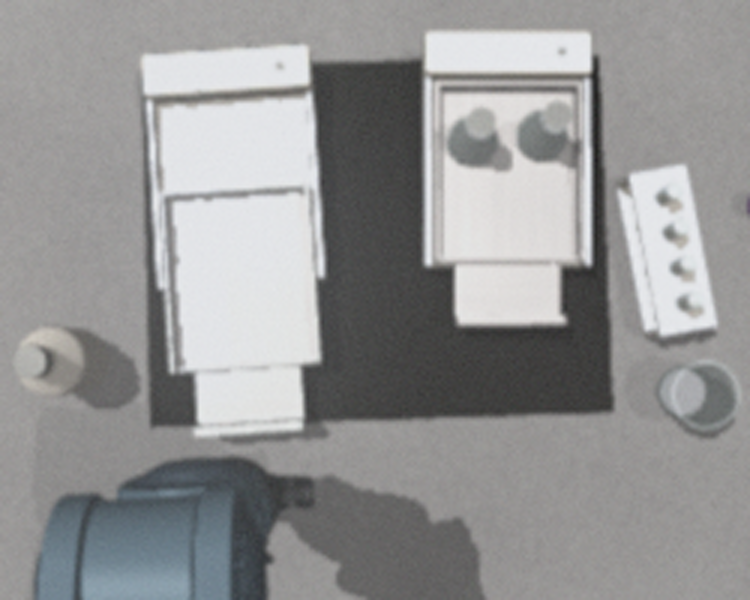

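The wrist sits in front of the empty lip, which spans pixels (195,433)–(303,430), and nothing else has moved. Next is the push home, ending slowly.

```bash
python3 -m pendant '[[[1.5,0,0],0,0],[[1.5,0,0],0,0],[[1.5,0,0],0,0],[[1.5,0,0],0,0],[[1.5,0,0],0,0],[[1.5,0,0],0,0],[[1,0,0],0,0],[[0.5,0,0],0,0]]'
python3 -m pendant '[[[0.3,0,0],0,0],[[0.3,0,0],0,0],[[0.2,0,0],0,0],[[0,0,0],0,0]]'
```

```text
time: 3.4
eef_pos: [0.558, 0.0964, 0.0651]
orientation: [3.141, -0.006, 0.066]
wrist_force: [0.1, -0.0, 0.9]
width: 0.0004
finger_force: 0.0
time: 3.73
eef_pos: [0.5621, 0.0973, 0.0624]
orientation: [3.141, -0.0, 0.067]
wrist_force: [-0.9, -0.6, 0.5]
width: 0.0
finger_force: 0.0
```

```bash
python3 -m pendant '[[[0.4,0,0],0,0],[[0.3,0,0],0,0],[[0,0,0],0,0]]'; python3 -m pendant '[[[0.3,0,0],0,0],[[0.3,0,0],0,0],[[0,0,0],0,0]]'
```

```text
time: 3.98
eef_pos: [0.5695, 0.0979, 0.062]
orientation: [3.142, -0.0, 0.067]
wrist_force: [0.5, -0.2, -0.4]
width: 0.0001
finger_force: 0.0
time: 4.23
eef_pos: [0.5756, 0.0983, 0.062]
orientation: [3.141, -0.001, 0.067]
wrist_force: [-0.6, -1.1, -0.0]
width: 0.0
finger_force: 0.0
```

```bash
python3 -m pendant '[[[0.3,0,0],0,0],[[0.2,0,0],0,0],[[0,0,0],0,0]]'; python3 -m pendant '[[[0.2,0,0],0,0],[[0.2,0,0],0,0]]'
python3 - <<'E'
from h import *
import cv2
a=cv2.resize(capture("top")[100:250,170:310],None,fx=3,fy=3,interpolation=cv2.INTER_CUBIC)
b=capture("wrist")
a=cv2.resize(a,(358,384));cv2.imwrite("pics/c2.png",np.hstack([a,cv2.resize(b,(440,330))[:384] if 0 else cv2.copyMakeBorder(cv2.resize(b,(440,330)),0,54,0,0,0)]))
E
```

```text
time: 4.48
eef_pos: [0.5805, 0.0986, 0.062]
orientation: [3.141, -0.0, 0.067]
wrist_force: [-0.9, -0.1, 0.5]
width: 0.0001
finger_force: 0.0
time: 4.65
eef_pos: [0.5839, 0.0989, 0.0619]
orientation: [3.141, 0.0, 0.067]
wrist_force: [0.7, -0.3, -0.4]
width: -0.0
finger_force: 0.0
```

View pics/c2.png

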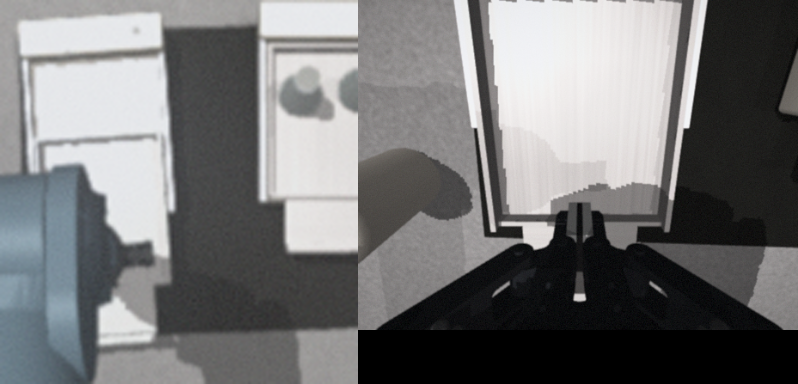

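The tray hasn't moved: its pan rear edge is still at the same row, and the fingertip now appears over the pan's front wall. I need to check the actual tip position against the measured TCP using the side camera.

Run:
```python
from h import *
import cv2
s=sense();p=s["eef_pos"];print(p,s["qpos"])
def proj(n,q):
    c=get_calibration(n);T=np.linalg.inv(np.array(c["T"]));f=192/np.tan(np.radians(c["vfov"]/2));x=T[:3,:3]@q+T[:3,3];return c["cx"]+f*x[0]/x[2],c["cy"]+f*x[1]/x[2]
u=proj("side",p);v=proj("wrist",p);print("side",u,"wrist",v)
for q in((.494,.144,.08),(.499,.044,.08)):print("lip side",proj("side",np.array(q)))
im=capture("side")
x0,y0=160,80;cr=cv2.resize(im[y0:y0+150,x0:x0+200],None,fx=4,fy=4,interpolation=cv2.INTER_CUBIC)
cv2.circle(cr,(int((u[0]-x0)*4),int((u[1]-y0)*4)),4,(0,0,255),1)
cv2.imwrite("pics/side1.png",cr)
```

```text
[0.58431382 0.09886933 0.06199441] [ 6.06639251e-02  4.80834861e-01 -1.12100188e-01  9.77530437e-01
 -1.08272074e-04  3.13548795e+00]
side (np.float64(226.66880035331582), np.float64(156.61093805154186)) wrist (np.float64(256.7930983160805), np.float64(220.8952085775739))
lip side (np.float64(197.67648208972625), np.float64(147.10179771003845))
lip side (np.float64(201.7446312465316), np.float64(168.21792255021109))
```

View pics/side1.png

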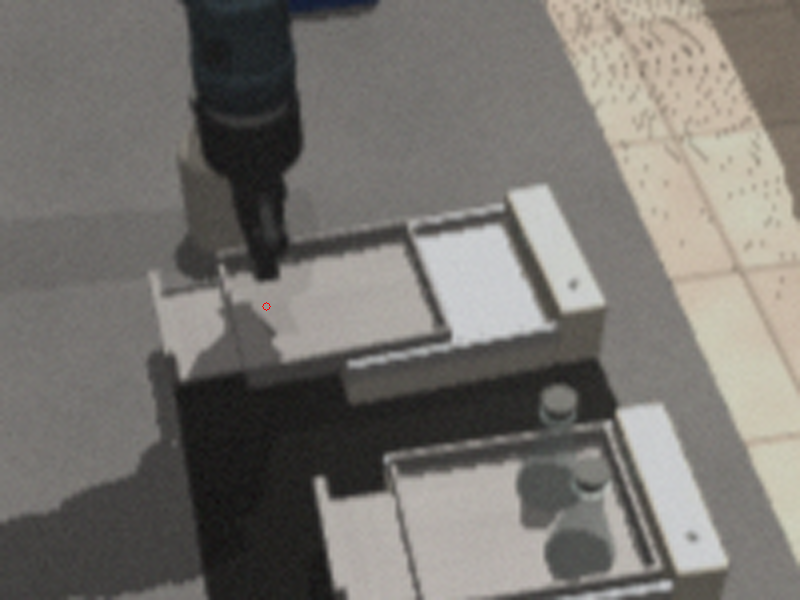

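The visible tip, at crop (267,279), lies well above the projected TCP at (267,306). It's hovering over the pan and passed above the lip. I'll estimate the offset from both the side and wrist views.

Run:
```python
from h import *
p=np.array(sense()["eef_pos"])
def proj(n,q):
    c=get_calibration(n);T=np.linalg.inv(np.array(c["T"]));f=192/np.tan(np.radians(c["vfov"]/2));x=T[:3,:3]@q+T[:3,3];return np.round([c["cx"]+f*x[0]/x[2],c["cy"]+f*x[1]/x[2]],1)
print("seen side 226.8,149.8 ; wrist 257,237")
for d in(0,.01,.02,.03,.04):
  for dx in(0,.011):print(d,dx,proj("side",p+[dx,0,d]),proj("wrist",p+[dx,0,d]))
print(np.round(get_calibration("wrist")["T"],3).tolist())
for n in("side","wrist"):
  # lip plane check: tops of lip corners
  pass
a=w("side",160+152/4,80+272/4,.08);b=w("side",160+172/4,80+355/4,.08);print("lip far top",a,"near top?",b)
```

```text
seen side 226.8,149.8 ; wrist 257,237
0 0 [226.6 156.6] [256.8 220.9]
0 0.011 [229.9 156.2] [257.9 205.5]
0.01 0 [226.4 154.5] [256.8 227.7]
0.01 0.011 [229.7 154. ] [258.  211.6]
0.02 0 [226.2 152.3] [256.8 235.2]
0.02 0.011 [229.5 151.8] [258.  218.4]
0.03 0 [225.9 150. ] [256.7 243.5]
0.03 0.011 [229.3 149.6] [258.1 226. ]
0.04 0 [225.7 147.8] [256.7 252.9]
0.04 0.011 [229.1 147.3] [258.1 234.5]
[[0.067, -0.943, -0.326, 0.668], [-0.998, -0.063, -0.023, 0.104], [0.001, 0.327, -0.945, 0.24], [0.0, 0.0, 0.0, 1.0]]
lip far top [0.49471699 0.13942466 0.08      ] near top? [0.50270301 0.04091049 0.08      ]
```

The lip position agrees in both views, at x≈0.495–0.50. The fingertips sit about 30 mm higher than the reported TCP, so a reported z near 0.032 puts the tip around 0.062. I'll go up, back over the lip, then down.

```bash
python3 -m pendant '[[[0,0,-2],0,0],[[-3.5,0,0],0,0],[[-3.5,0,0],0,0],[[-3.5,0,0],0,0],[[-3.5,0,0],0,0],[[0,0,0],0,0],[[0,0,2.5],0,0],[[0,0,2.5],0,0]]'
python3 -m pendant '[[[0,0,0],0,0],[[0,0,0],0,0]]'
```

```text
time: 5.47
eef_pos: [0.4458, 0.0897, 0.033]
orientation: [3.141, -0.005, 0.067]
wrist_force: [1.1, 0.9, -0.0]
width: -0.0001
finger_force: 0.0
time: 5.63
eef_pos: [0.4426, 0.0894, 0.0314]
orientation: [3.142, 0.003, 0.067]
wrist_force: [-0.3, -0.2, 1.0]
width: 0.0
finger_force: 0.0
```

```bash
python3 -m pendant '[[[1,0,0],0,0],[[1,0,0],0,0],[[1,0,0],0,0],[[1,0,0],0,0],[[1,0,0],0,0],[[1,0,0],0,0]]'
python3 - <<'E'
from h import *
import cv2
cv2.imwrite("pics/side2.png",cv2.resize(capture("side")[80:230,160:360],None,fx=4,fy=4,interpolation=cv2.INTER_CUBIC))
E
```

```text
time: 6.13
eef_pos: [0.5058, 0.0936, 0.0335]
orientation: [3.141, -0.001, 0.067]
wrist_force: [-2.3, -0.5, 2.2]
width: -0.0002
finger_force: 1.5
```

View pics/side2.png

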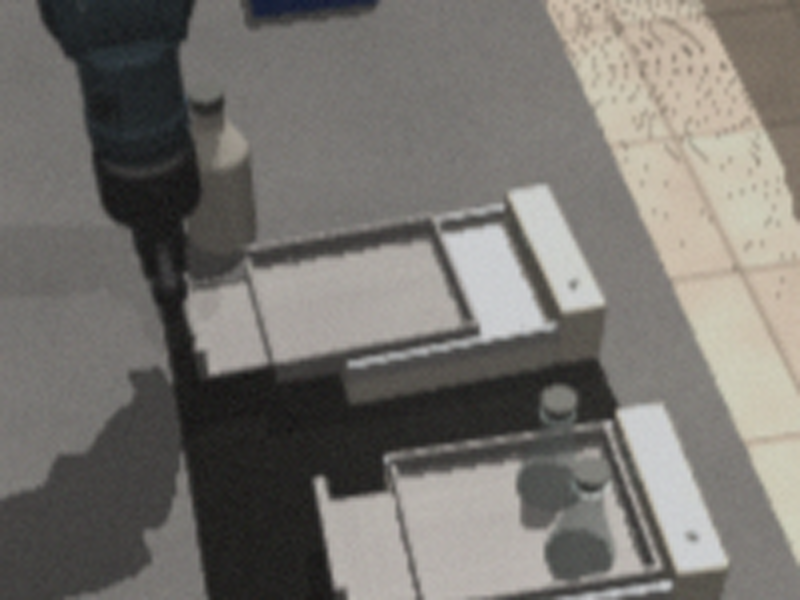

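The fingertip, at crop (172,300), is now on the lip's outer face. The tray is moving: its pan front edge went from about (222,270) to (250,265). I'll continue.

```bash
python3 -m pendant '[[[1,0,0],0,0],[[1,0,0],0,0],[[1,0,0],0,0],[[1,0,0],0,0],[[0.7,0,0],0,0],[[0.4,0,0],0,0],[[0.3,0,0],0,0],[[0,0,0],0,0]]'
python3 -m pendant '[[[0.3,0,0],0,0],[[0.3,0,0],0,0],[[0,0,0],0,0]]'
```

```text
time: 6.85
eef_pos: [0.5592, 0.0972, 0.0325]
orientation: [3.142, -0.002, 0.067]
wrist_force: [-0.2, 0.7, 0.3]
width: -0.0001
finger_force: 0.0
time: 7.1
eef_pos: [0.5643, 0.0976, 0.032]
orientation: [-3.142, -0.0, 0.067]
wrist_force: [-0.4, -0.7, 0.9]
width: 0.0
finger_force: 0.4
```

```bash
python3 -m pendant '[[[0.3,0,0],0,0],[[0.3,0,0],0,0]]'; python3 -m pendant '[[[0.2,0,0],0,0],[[0.2,0,0],0,0]]'; python3 -m pendant '[[[0.2,0,0],0,0],[[0.1,0,0],0,0]]'
```

```text
time: 7.27
eef_pos: [0.5665, 0.0978, 0.0316]
orientation: [3.141, 0.006, 0.067]
wrist_force: [-15.4, -1.2, 14.2]
width: 0.0003
finger_force: 7.9
time: 7.43
eef_pos: [0.5662, 0.0977, 0.0313]
orientation: [3.141, 0.014, 0.067]
wrist_force: [-22.8, -2.2, 20.0]
width: 0.0005
finger_force: 11.6
time: 7.6
eef_pos: [0.566, 0.0977, 0.0312]
orientation: [3.141, 0.019, 0.067]
wrist_force: [-28.7, -3.0, 24.3]
width: 0.0001
finger_force: 14.1
```

The force rose to about 29 N with no further motion, so the empty tray is at its home stop. I'll back off, rise and go to the flask tray.

```bash
python3 -m pendant '[[[-3,0,0],0,0],[[-2,0,0],0,0],[[0,0,-3.5],0.067,0],[[0,0,-3.5],0,0],[[0,0,-2.5],0,0],[[0,3.5,0],0,0],[[0,3.5,0],0,0],[[0,3.5,0],0,0]]'
python3 -m pendant '[[[0,3.5,0],0,0],[[0,3.5,0],0,0],[[2,3.5,0],0,0],[[3,3.5,0],0,0],[[3,0,0],0,0],[[1.5,0,0],0,0],[[0,0,0],0,0],[[0,0,0],0,0]]'
python3 - <<'E'
from h import *
import cv2
cv2.imwrite("pics/c3.png",np.vstack([cv2.resize(capture("top")[90:250,120:400],(700,400)[:2],interpolation=cv2.INTER_CUBIC)[:, :],]))
cv2.imwrite("pics/c3.png",np.hstack([cv2.resize(capture("top")[90:250,170:340],(400,376)),cv2.resize(capture("wrist"),(400,300))[:,:] if 0 else cv2.copyMakeBorder(cv2.resize(capture("wrist"),(400,300)),0,76,0,0,0)]))
E
```

```text
time: 8.27
eef_pos: [0.5315, -0.0271, 0.1269]
orientation: [-3.129, -0.004, 0.025]
wrist_force: [0.4, -0.5, -0.3]
width: 0.0001
finger_force: 0.0
time: 8.93
eef_pos: [0.6259, -0.1607, 0.1234]
orientation: [-3.129, -0.0, 0.024]
wrist_force: [-0.0, -0.5, 0.2]
width: 0.0003
finger_force: 0.0
```

View pics/c3.png

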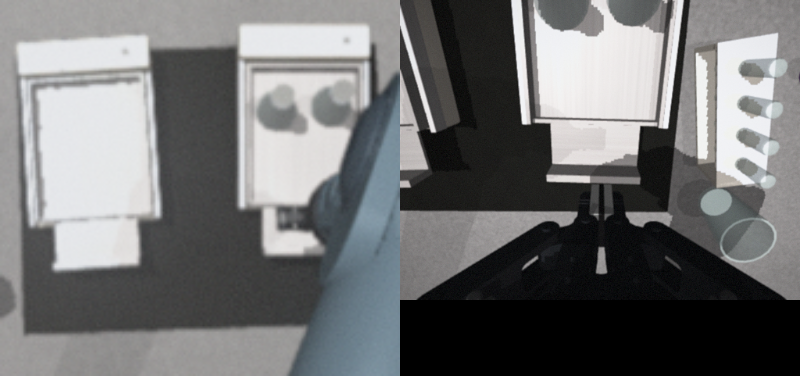

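The empty tray is home. In the wrist view the flask lip spans (547–640, 165–183), with the tongue gap behind it. I'll check the lip and pan-front positions from this view.

Run:
```python
from h import *
k=1.28
for n,u,v,z in(("lip outer top L",547,181,.08),("lip inner top L",549,165,.08),("lip inner top R",640,166,.08),("lip outer top R",640,184,.08),("lip base/tongue",595,165,.05),("panfront L top",535,120,.062),("panfront R top",662,124,.062)):
    print(n,w("wrist",(u-400)*k,v*k,z).round(4))
```

```text
lip outer top L [ 0.592  -0.1027  0.08  ]
lip inner top L [ 0.6107 -0.1058  0.08  ]
lip inner top R [ 0.6124 -0.2009  0.08  ]
lip outer top R [ 0.5914 -0.2025  0.08  ]
lip base/tongue [ 0.5991 -0.153   0.05  ]
panfront L top [ 0.6542 -0.0891  0.062 ]
panfront R top [ 0.6535 -0.2235  0.062 ]
```

The lip's inner face is at x≈0.600 and the pan front at 0.654, so a TCP at x 0.626 is centred in the gap. I'll descend.

```bash
python3 -m pendant '[[[0,-1,0],0.02,0],[[0,0,2.5],0,0],[[0,0,2.5],0,0],[[0,0,1.5],0,0],[[0,0,1],0,0],[[0,0,0.7],0,0],[[0,0,0.6],0,0],[[0,0,0.3],0,0]]'
python3 -m pendant '[[[0,0,0],0,0],[[-0.5,0,0],0,0],[[-0.5,0,0],0,0],[[-0.3,0,0],0,0]]'
```

```text
time: 9.75
eef_pos: [0.6249, -0.1494, 0.033]
orientation: [-3.129, -0.0, 0.003]
wrist_force: [-0.3, 0.5, 0.4]
width: 0.0
finger_force: 0.0
time: 10.08
eef_pos: [0.6116, -0.1495, 0.0337]
orientation: [-3.129, -0.0, 0.003]
wrist_force: [0.4, -0.1, -0.1]
width: 0.0002
finger_force: 0.0
```

Nothing was touched on the way down. Now a gentle draw at about 0.08 m/s.

```bash
python3 -m pendant '[[[-0.4,0,0],0,0],[[-0.5,0,0],0,0],[[-0.6,0,0],0,0],[[-0.7,0,0],0,0],[[-0.7,0,0],0,0],[[-0.7,0,0],0,0],[[-0.7,0,0],0,0]]'
python3 -m pendant '[[[-0.7,0,0],0,0],[[-0.7,0,0],0,0],[[-0.7,0,0],0,0],[[-0.5,0,0],0,0],[[-0.4,0,0],0,0],[[-0.3,0,0],0,0]]'
```

```text
time: 10.67
eef_pos: [0.5685, -0.1495, 0.0334]
orientation: [-3.129, -0.0, 0.003]
wrist_force: [2.7, 1.0, 2.2]
width: 0.0006
finger_force: 1.3
time: 11.17
eef_pos: [0.5351, -0.1496, 0.0329]
orientation: [-3.129, 0.001, 0.003]
wrist_force: [1.3, 0.4, 0.6]
width: 0.0
finger_force: 1.1
```

```bash
python3 -m pendant '[[[-0.3,0,0],0,0],[[-0.3,0,0],0,0],[[-0.2,0,0],0,0]]'; python3 -m pendant '[[[-0.2,0,0],0,0],[[-0.2,0,0],0,0]]';python3 -m pendant '[[[-0.2,0,0],0,0],[[-0.1,0,0],0,0]]'
```

```text
time: 11.42
eef_pos: [0.5275, -0.1496, 0.0329]
orientation: [-3.128, 0.001, 0.004]
wrist_force: [1.6, -0.0, 2.1]
width: 0.0002
finger_force: 1.1
time: 11.58
eef_pos: [0.5238, -0.1496, 0.0329]
orientation: [-3.128, 0.0, 0.004]
wrist_force: [1.8, 0.9, 0.8]
width: 0.0002
finger_force: 1.1
time: 11.75
eef_pos: [0.523, -0.1496, 0.0331]
orientation: [-3.128, -0.004, 0.004]
wrist_force: [9.9, 2.1, -6.1]
width: 0.0002
finger_force: 4.6
```

```bash
python3 -m pendant '[[[-0.2,0,0],0,0],[[-0.1,0,0],0,0],[[0,0,0],0,0]]'; python3 -m pendant '[[[0.6,0,0],0,0],[[0.7,0,0],0,0],[[0,0,0],0,0]]'
```

```text
time: 12.0
eef_pos: [0.5232, -0.1496, 0.0332]
orientation: [-3.127, -0.009, 0.004]
wrist_force: [14.5, 1.4, -10.6]
width: -0.0002
finger_force: 7.2
time: 12.25
eef_pos: [0.5309, -0.1497, 0.0326]
orientation: [-3.129, 0.002, 0.004]
wrist_force: [0.6, 0.2, -0.2]
width: -0.0002
finger_force: 0.0
```

The force rose to about 15 N with no motion, so the flask tray is at its stop. I've released it. Now I'll lift clear and look.

```bash
python3 -m pendant '[[[0,0,-1.5],0,0],[[0,0,-2.5],0,0],[[0,0,-3],0,0],[[0,0,-3],0,0],[[-3.5,0,0],0,0],[[-3.5,0,0],0,0],[[-3.5,0,0],0,0],[[0,0,0],0,0]]'; python3 -m pendant '[[[0,0,0],0,0],[[0,0,0],0,0],[[0,0,0],0,0]]'
python3 - <<'E'
from h import *
import cv2
cv2.imwrite("pics/end.png",np.hstack([cv2.resize(capture("top")[90:250,130:380],(450,288)),cv2.resize(capture("side")[100:290,160:350],(288,288))]))
E
```

```text
time: 12.92
eef_pos: [0.4167, -0.1486, 0.1311]
orientation: [-3.125, 0.011, 0.002]
wrist_force: [-0.6, 0.2, -0.4]
width: -0.0002
finger_force: 0.0
time: 13.17
eef_pos: [0.427, -0.1518, 0.1333]
orientation: [-3.129, -0.0, 0.004]
wrist_force: [0.7, 0.2, -1.0]
width: 0.0003
finger_force: 0.0
```

View pics/end.png

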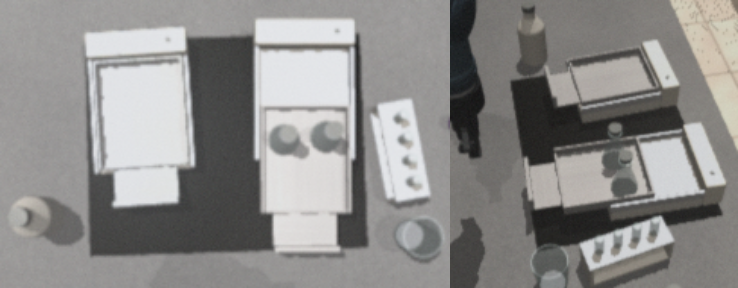

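The final pictures show the empty tray home with its lip at (146,205), and the flask tray fully out with its lip at (307,250). Both flasks stand in the pan, and the bottle, beaker and rack haven't moved. I'm handing the job in.

```bash
python3 -c "from cell import *; print(close_job())"
```

```text
the job is handed in; nothing more can be done
None
```

The job is handed in: the empty tray is fully home and the flask tray is drawn out to its stop, with both flasks standing and the bottle, beaker and rack where they were; the first push passed over the lip without moving the tray because the fingertips sit about 30 mm above the reported tool point, so I redid it lower.

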